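# Switch the kiln extraction dampers over

### The job

The next firing is in the other kiln, so switch the fume extraction over: first pull the red damper knob all the way out to its stop, and only then push the white damper knob fully home, so that the fan is never shut off. Leave the black damper knob set as it is, and do not knock the mug or the two kiln posts about.

Things in the scene. Friction and masses are not known exactly. Their poses are not given: they have to be found in the camera images.
- red_damper: fixed bare-metal damper box, red band round its foot: 130 mm deep, 110 wide, 141 high; origin on the table under the middle of its front face, x from the front face back into the box, z up. Behind it an 84 mm duct, up to 107 mm high, goes down through the table, ending 222 mm behind the front face
- red_head (a point): centre of the glossy red knob head, 44 mm across, 24 mm long (flat 36 mm front and back faces), on a 12 mm steel stem; level axis 100 mm above the table. Moves with the knob. x points along the stem into the box (push), -x is outwards, z up. Fully home it lies 62 mm in front of the box (50 mm of bare stem behind the head), fully out 122 mm
- red_knob (a joint): how far the red knob is pulled out, in m: 0 fully home, 0.060 fully out at its stop. About 1.5 N of friction; it stays where left between 0.017 and 0.043. A sprung detent 7 mm from either end must be overcome (about 10 N in all) to enter or leave that end; once past it the knob is drawn to the end
- white_damper: fixed bare-metal damper box, white band round its foot: 130 mm deep, 110 wide, 141 high; origin on the table under the middle of its front face, x from the front face back into the box, z up. Behind it an 84 mm duct, up to 107 mm high, goes down through the table, ending 222 mm behind the front face
- white_head (a point): centre of the white ceramic knob head, 44 mm across, 24 mm long (flat 36 mm front and back faces), on a 12 mm steel stem; level axis 100 mm above the table. Moves with the knob. x points along the stem into the box (push), -x is outwards, z up. Fully home it lies 62 mm in front of the box (50 mm of bare stem behind the head), fully out 122 mm
- white_knob (a joint): how far the white knob is pulled out, in m: 0 fully home, 0.060 fully out at its stop. About 1.5 N of friction; it stays where left between 0.017 and 0.043. A sprung detent 7 mm from either end must be overcome (about 10 N in all) to enter or leave that end; once past it the knob is drawn to the end
- black_damper: fixed bare-metal damper box, black band round its foot: 130 mm deep, 110 wide, 141 high; origin on the table under the middle of its front face, x from the front face back into the box, z up. Behind it an 84 mm duct, up to 107 mm high, goes down through the table, ending 222 mm behind the front face
- black_head (a point): centre of the black plastic knob head, 44 mm across, 24 mm long (flat 36 mm front and back faces), on a 12 mm steel stem; level axis 100 mm above the table. Moves with the knob. x points along the stem into the box (push), -x is outwards, z up. Fully home it lies 62 mm in front of the box (50 mm of bare stem behind the head), fully out 122 mm
- black_knob (a joint): how far the black knob is pulled out, in m: 0 fully home, 0.060 fully out at its stop. About 1.5 N of friction; it stays where left between 0.017 and 0.043. A sprung detent 7 mm from either end must be overcome (about 10 N in all) to enter or leave that end; once past it the knob is drawn to the end
- mug: loose cream mug, 80 mm across, 90 mm high, handle on its +y side; origin under its centre, z up
- post_a: loose cream kiln post standing near the dampers' knobs on the +y side: 36 mm square, 50 mm high, a dark hole in its top; origin under its centre, z up
- post_b: the other loose cream kiln post, on the -y side: 36 mm square, 40 mm high; origin under its centre, z up

How it is judged:
By the outcome, as a careful person would: the job done as asked, in the order asked, and still so for the second after the job is handed in, with the robot touching nothing.
It also fails if it takes over 58 s, if anything falls off the work surface, if the arm or the gripper's body presses on something with over 40 N, if the wrist force passes 120 N, or if a joint passes its speed limit or range.

### The arm

A 6-joint arm with a two-finger parallel gripper is mounted at the origin on the work surface. World frame = base frame: x ahead of the robot, y to its left, z up, the work surface at z = 0. Lengths are in m, angles in rad, forces in N, time in s.
With the tool pointing down it reaches from about 0.425 to 0.95 m from the base axis. Payload 3.5 kg.
Tool frame: the origin (TCP) lies on the mounting face of the last link; the fingertips stand 173 mm ahead of it and the grasp point (between the pads) lies 155 mm ahead of it; z points along the fingers, y is the line along which they close (so a half turn about z gives the same grasp; the last joint's range is limited). The gripper opens to 85 mm and grips with 20 to 120 N. Pads are 22 mm wide; open, the fingers measure 114 mm over their backs; the gripper's body (76 mm by 85 mm) begins 54 mm behind the grasp point. The pads swing forward as they close: fully open they stand 13 mm farther back than shut.
Start: joints at [-1.468, 0.286, 1.577, -0, 1.279, -0.15], TCP at [0.169, -0.654, 0.405] pointing down, gripper open.
Joint ranges: [-2.77, 2.77], [-0.9, 2.22], [0.21, 2.48], [-1.53, 4.67], [0.24, 2.81], [-2.84, 2.84]. Speed limits (rad/s): [2.79, 2.79, 3.14, 3.14, 3.14, 3.14].

### API

Orientations are given as a unit quaternion [x, y, z, w].
In Python, from cell import ctrl, vision, workorder gives the robot as it stands.
- The arm moves only by the shell command python3 -m inch 'ROWS' [FORCE]. ROWS is JSON, a list of rows, each a list of 3 entries, a list of its own where there are three numbers: the finger opening in cm, from 0 to 8.54, then the shift along the tool's x, y, z in cm, then the turn about the tool's z in degrees. In form: [[jaw, [tx, ty, tz], spin], ...]. A call has 1 to 20 rows; each row shifts and turns the commanded pose from where the row before left it, along the tool's axes as they then stand; what a row does not reach is not made up. A row lasts 1/10 s, in which the tool goes at most 50 mm and 8.59 degrees, less where a joint would pass 70% of its speed; a pose out of reach is approached as far as the arm can. A call with a gripper value outside its range is refused whole. The fingers move at their own pace and stop on an object; FORCE is the grip in N (left out, the last holds). Time passes only in rows, so rows that do not move let the fingers close. It gives the time, the measured TCP pose, the force, the opening and the grip force at its end, in the units of the state.
- ctrl.state(): the state, without advancing time (a new reading comes with each control period).
- vision.snapshot(name): name is "scene" or "top" or "wrist"; returns a dict with "frame" (400x640x3 uint8, red, green, blue), "fovy" (degrees; the focal length in pixels is half the picture's height over the tangent of half this angle, whatever the lens; pixels are square), "cx", "cy" (the principal point, pixels), "distortion" ([k1, k2, p1, p2, k3] as OpenCV has them; the pictures are not rectified), "cam_to_world" (4x4, takes a point from camera to world coordinates). Camera axes: x right, y down, z forward; pixel columns grow to the right and rows downward; lengths in m; the calibration is good to about 2 mm. A picture is of the moment at which its call begins. There is no depth.
- workorder.sign_off(): hands the job in; it is judged then, once.
The state is a dict: "clock": time; "q": joint angles; "joint_velocities": joint speeds; "joint_efforts": joint torques, N m; "tool_pos": TCP position; "ee_rot": TCP orientation; "contact_force": force on the tool from outside, world axes, zero at the start; "moment": the same for the moment, N m; "grip_width": finger opening in m; "grip_force": force on a finger pad.
Only numpy, scipy, OpenCV 4.12 (cv2) and the standard library are available. Lean on these libraries where they do the work, as an engineer would, in place of code of your own. Each camera call takes 0.05 s, during which the arm holds its last target. There are 200 camera calls.

## Working session

There is one attempt and no reset: what is moved stays moved. The work goes in short steps, Python scripts to look and compute and a shell command to move; the robot and the scene stay as the last step left them, time stands still between calls to the robot, and variables do not carry over. Pictures are saved under pics/ and viewed, at most 10 in all, crops included, and the job is handed in when it is done.

```bash
mkdir -p pics; ls
python3 - <<'E'
from cell import ctrl, vision
import cv2, numpy as np, pickle
S={}
for n in ["scene","top"]:
    s=vision.snapshot(n); S[n]=s
    cv2.imwrite(f"pics/{n}0.png",s["frame"][:,:,::-1])
    print(n,s["fovy"],s["cx"],s["cy"],s["distortion"],np.round(s["cam_to_world"],3).tolist())
pickle.dump(S,open("s0.pkl","wb"))
st=ctrl.state();print({k:np.round(v,3).tolist() for k,v in st.items()})
E
```

```text
pics
scene 45.20000545384835 313.1362163411364 198.28481278104658 [0.01769126 0.         0.         0.         0.        ] [[-0.908, 0.374, -0.19, 0.799], [0.419, 0.818, -0.395, 0.35], [0.008, -0.438, -0.899, 1.137], [0.0, 0.0, 0.0, 1.0]]
top 56.425243785426865 318.68762636703593 203.25092138465305 [-0.08020881  0.          0.          0.          0.        ] [[-0.025, -0.985, 0.173, 0.444], [-0.999, 0.018, -0.045, -0.088], [0.041, -0.173, -0.984, 0.887], [0.0, 0.0, 0.0, 1.0]]
{'clock': 0.1, 'q': [-1.468, 0.287, 1.578, -0.0, 1.279, -0.15], 'joint_velocities': [0.0, 0.001, -0.003, -0.002, 0.002, 0.0], 'joint_efforts': [0.001, -40.73, -29.37, -0.0, 0.003, -0.0], 'tool_pos': [0.169, -0.653, 0.403], 'ee_rot': [0.992, 0.126, 0.0, -0.001], 'contact_force': [-1.195, -0.181, -0.179], 'moment': [0.005, 0.024, -0.015], 'grip_force': 0.0, 'grip_width': 0.085}
```

View pics/scene0.png

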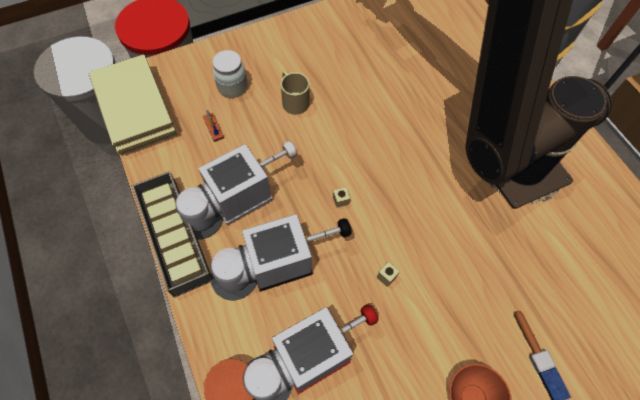

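View pics/top0.png

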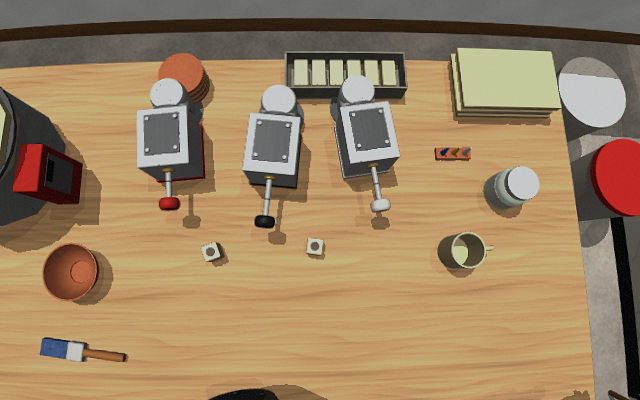

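The top view shows three boxes at far x, with knobs toward the robot: red head at (169,203), black at (264,221), white at (380,205). The dark lid plates are at (161,132), (272,141) and (366,127), posts at (211,252) and (315,246), and the mug at (463,251). In the scene view the heads are at (370,315), (344,228) and (291,149).

```bash
cat > h.py <<'E'
import numpy as np, cv2
def K(s):
    f=200/np.tan(np.radians(s["fovy"])/2); return np.array([[f,0,s["cx"]],[0,f,s["cy"]],[0,0,1.]])
def ray(s,p):
    u=cv2.undistortPoints(np.array([[p]],float),K(s),np.array(s["distortion"]))[0,0]
    T=np.array(s["cam_to_world"]); d=T[:3,:3]@[u[0],u[1],1]; return T[:3,3],d/np.linalg.norm(d)
def onz(s,p,z):
    o,d=ray(s,p); return o+d*(z-o[2])/d[2]
def tri(a,pa,b,pb):
    o,d=ray(a,pa);o2,d2=ray(b,pb)
    t=np.linalg.lstsq(np.c_[d,-d2],o2-o,rcond=None)[0]
    A,B=o+d*t[0],o2+d2*t[1]; return (A+B)/2,np.linalg.norm(A-B)
def comp(m,p):
    n,l,st,c=cv2.connectedComponentsWithStats(m.astype(np.uint8),connectivity=4)
    i=min(range(1,n),key=lambda i:np.hypot(*(c[i]-p))+ (1e3 if st[i,4]<25 else 0)); return c[i],st[i]
E
python3 - <<'E'
from h import *; import pickle
S=pickle.load(open("s0.pkl","rb"))
heads={"red":((169,203),(370,315)),"black":((264,221),(344,228)),"white":((380,205),(291,149))}
plates={"red":((161,132),(312,349)),"black":((272,141),(277,248)),"white":((366,127),(235,172))}
def hm(s,c):
    f=s["frame"].astype(int);mx,mn=f.max(2),f.min(2)
    return {"red":(f[...,0]>90)&(f[...,1]<60),"black":mx<48,"white":(mn>165)&(mx-mn<45)}[c]
P={}
for c in heads:
    r=[];g=[]
    for n,p,q in zip(("top","scene"),heads[c],plates[c]):
        s=S[n];m=hm(s,c);w=np.zeros(m.shape,bool);w[p[1]-14:p[1]+15,p[0]-14:p[0]+15]=1
        cc,st=comp(m&w,p);r.append(cc);print(c,n,cc.round(1),st.tolist(),onz(s,cc,.1).round(4))
        f=s["frame"].astype(int);m=(f.max(2)<105)&(f.max(2)-f.min(2)<25);w[:]=0;w[q[1]-35:q[1]+36,q[0]-35:q[0]+36]=1
        cc,st=comp(cv2.morphologyEx((m&w).astype(np.uint8),cv2.MORPH_OPEN,np.ones((3,3))),q);g.append(cc);print("  plate",cc.round(1),st.tolist(),onz(s,cc,.141).round(4))
    H,e=tri(S["top"],r[0],S["scene"],r[1]);B,e2=tri(S["top"],g[0],S["scene"],g[1])
    d=(B-H)[:2];print(c,"HEAD",H.round(4),e.round(4),"BOX",B.round(4),e2.round(4),"yaw",np.degrees(np.arctan2(d[1],d[0])).round(1),"q mm",((np.hypot(*d)-.127)*1e3).round(1))
for n,p,z in (("a",(211,250),.05),("b",(315,244),.04),("mug",(466,250),.09)): print(n,onz(S["top"],p,z).round(3))
E
```

```text
red top [167.4 202.3] [159, 197, 18, 12, 177] [0.5895 0.1994 0.1   ]
  plate [160.3 133.1] [144, 114, 35, 41, 1197] [0.7303 0.207  0.141 ]
red scene [370.2 314.3] [361, 306, 17, 19, 207] [0.5842 0.1973 0.1   ]
  plate [309.8 346.4] [285, 323, 50, 47, 1511] [0.7324 0.2093 0.141 ]
red HEAD [0.587  0.1975 0.1076] 0.003 BOX [0.7321 0.2087 0.1364] 0.0001 yaw 4.4 q mm 18.5
black top [264.5 221.3] [255, 215, 20, 13, 195] [ 0.5449 -0.0086  0.1   ]
  plate [283.  133.2] [276, 122, 15, 26, 234] [ 0.7253 -0.0514  0.141 ]
black scene [344.3 227.4] [338, 219, 13, 18, 167] [ 0.5451 -0.0065  0.1   ]
  plate [273.7 243.2] [252, 226, 44, 36, 1123] [ 0.7133 -0.0235  0.141 ]
black HEAD [ 0.5448 -0.0079  0.0971] 0.0013 BOX [ 0.7209 -0.0407  0.1251] 0.0279 yaw -10.5 q mm 52.1
white top [380.7 202.1] [374, 191, 15, 18, 149] [ 0.5817 -0.2588  0.1   ]
  plate [369.3 129.3] [350, 109, 40, 42, 1246] [ 0.7323 -0.2344  0.141 ]
white scene [289.3 146.7] [284, 142, 11, 11, 78] [ 0.5737 -0.2624  0.1   ]
  plate [230.3 172.4] [209, 155, 42, 35, 914] [ 0.7379 -0.2308  0.141 ]
white HEAD [ 0.5779 -0.2544  0.1156] 0.0028 BOX [ 0.737  -0.2369  0.1299] 0.0009 yaw 6.3 q mm 33.0
a [0.489 0.116 0.05 ]
b [ 0.499 -0.116  0.04 ]
mug [ 0.474 -0.445  0.09 ]
```

```bash
python3 -m inch '[[8.5,[0,0,0],7.25],[8.5,[0,0,0],7.25],[8.5,[3.2,-3.8,0],0],[8.5,[3.2,-3.8,0],0],[8.5,[3.2,-3.8,0],0],[8.5,[3.2,-3.8,0],0],[8.5,[3.2,-3.8,0],0],[8.5,[3.2,-3.8,0],0],[8.5,[3.2,-3.8,0],0],[8.5,[3.2,-3.8,0],0],[8.5,[3.2,-3.8,0],0],[8.5,[3.2,-3.8,0],0],[8.5,[0,0,0],0]]'
python3 - <<'E'
from cell import ctrl, vision
import cv2, numpy as np, pickle
s=vision.snapshot("wrist"); pickle.dump(s,open("w1.pkl","wb"))
cv2.imwrite("pics/w1.png",s["frame"][:,:,::-1]); print(s["fovy"],np.round(s["cam_to_world"],3).tolist(),ctrl.state()["q"])
E
```

```text
clock: 1.4
tool_pos: [0.4914, -0.2692, 0.4043]
ee_rot: [1.0, 0.003, 0.0, -0.001]
contact_force: [-0.0, -1.5, 0.6]
grip_width: 0.0852
grip_force: 0.0
66.97299769927666 [[0.007, -0.961, -0.278, 0.562], [-1.0, -0.007, 0.0, -0.268], [-0.002, 0.278, -0.961, 0.373], [0.0, 0.0, 0.0, 1.0]] [-6.86242797e-01  3.48304285e-02  1.86215570e+00 -2.19040525e-05
  1.24566752e+00  8.79506635e-01]
```

View pics/w1.png

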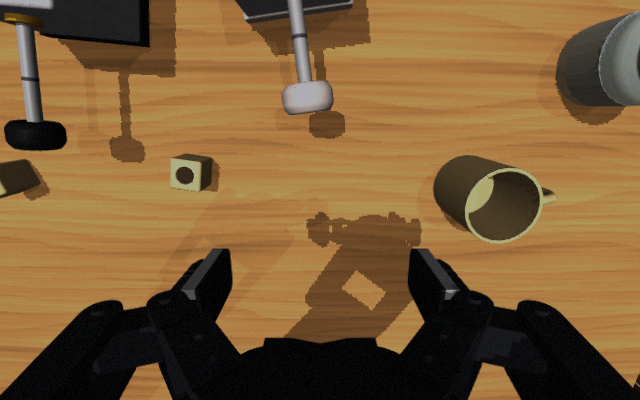

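Wrist view: white head at (307,98) with its stem from (294,5) to (303,75); black head at (35,135) with its stem from (24,30) to (33,115). Mug at (490,200), post_b at (188,173).

```bash
python3 - <<'E'
from h import *; import pickle
s=pickle.load(open("w1.pkl","rb")); f=s["frame"].astype(int)
mx,mn=f.max(2),f.min(2); m=(mn>95)&(mx-mn<40)
cs=[]
for r in range(14,72,4):
    x=np.flatnonzero(m[r,270:330])+270
    if len(x)>5: cs.append((x.mean(),r,len(x)))
P=np.array([onz(s,c[:2],.1) for c in cs]);print(np.round(cs,1).tolist())
vx,vy,x0,y0=cv2.fitLine(P[:,:2].astype(np.float32),cv2.DIST_L2,0,.01,.01).ravel()
print("white yaw",np.degrees(np.arctan(vy/vx)),"pt",x0,y0)
w=np.zeros_like(m);w[78:120,275:340]=1
ys,xs=np.nonzero(m&w);print(xs.min(),xs.max(),ys.min(),ys.max())
for p in((xs.mean(),ys.mean()),((xs.min()+xs.max())/2,(ys.min()+ys.max())/2),(xs.min(),98),(xs.max(),98)):print(onz(s,p,.1).round(4))
a,b=onz(s,(24,30),.1),onz(s,(33,115),.1);print("black",onz(s,(35,135),.1),np.degrees(np.arctan((b-a)[1]/(b-a)[0])))
print("postb",onz(s,(185,175),.04),"mug rim",onz(s,(505,207),.09))
E
python3 -m inch '[[8.5,[0,-4.6,0],0],[8.5,[0,-4.6,0],0],[8.5,[0,-4.6,0],0],[8.5,[0,-4.6,0],0],[8.5,[0,-4.6,0],0],[8.5,[0,-4.6,0],0],[8.5,[0,-4.6,0],0],[8.5,[0,-4.6,0],0],[8.5,[0,-4.6,0],0],[8.5,[0,-4.6,0],0],[8.5,[0,0,0],0]]'
python3 - <<'E'
from cell import ctrl, vision
import cv2, numpy as np, pickle
s=vision.snapshot("wrist"); pickle.dump(s,open("w2.pkl","wb"))
cv2.imwrite("pics/w2.png",s["frame"][:,:,::-1])
E
```

```text
[[290.6, 14.0, 15.0], [296.0, 18.0, 13.0], [296.5, 22.0, 12.0], [297.5, 26.0, 12.0], [297.5, 30.0, 12.0], [299.5, 38.0, 10.0], [299.5, 42.0, 12.0], [299.5, 46.0, 12.0], [300.5, 50.0, 12.0], [300.5, 54.0, 12.0], [301.5, 58.0, 12.0], [302.5, 62.0, 12.0], [302.5, 66.0, 12.0], [303.0, 70.0, 11.0]]
white yaw 9.731865 pt 0.61752 -0.25018513
283 329 78 112
[ 0.5759 -0.2558  0.1   ]
[ 0.5763 -0.2557  0.1   ]
[ 0.5737 -0.2359  0.1   ]
[ 0.574  -0.2755  0.1   ]
black [ 0.54263332 -0.00608277  0.1       ] -6.457987534312077
postb [ 0.49320268 -0.1155977   0.04      ] mug rim [ 0.4736729  -0.45249734  0.09      ]
clock: 2.55
tool_pos: [0.4887, 0.1892, 0.4044]
ee_rot: [1.0, 0.002, -0.0, -0.001]
contact_force: [0.4, -0.5, 0.3]
grip_width: 0.0847
grip_force: 0.0
```

View pics/w2.png

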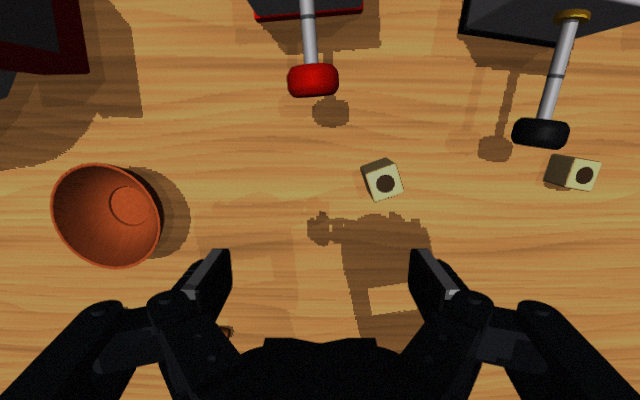

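Red head at (313,80), stem (306,5) to (310,62); post_a at (382,180), black head at (541,133).

Run:
```python
from h import *; import pickle
def fit(s,rows,a,b):
    f=s["frame"].astype(int);mx,mn=f.max(2),f.min(2); m=(mn>90)&(mx-mn<40)
    cs=[(np.flatnonzero(m[r,a:b]).mean()+a,r) for r in rows if m[r,a:b].sum()>5]
    P=np.array([onz(s,c,.1) for c in cs]);print(np.round(np.array(cs)[:,0],1))
    vx,vy,x0,y0=cv2.fitLine(P[:,:2].astype(np.float32),cv2.DIST_L2,0,.01,.01).ravel()
    print("yaw",np.degrees(np.arctan(vy/vx)),"pt",x0,y0)
fit(pickle.load(open("w1.pkl","rb")),range(20,72,3),280,320)
s=pickle.load(open("w2.pkl","rb"));fit(s,range(1,60,3),290,325)
f=s["frame"].astype(int);m=(f[...,0]>80)&(f[...,1]<60);m[:50]=0;m[120:]=0;m[:,:270]=0;m[:,360:]=0
ys,xs=np.nonzero(m);print(xs.min(),xs.max(),ys.min(),ys.max())
for p in((xs.mean(),ys.mean()),(xs.min(),ys.mean()),(xs.max(),ys.mean())):print(onz(s,p,.1).round(4))
print("red band front edge",onz(s,(255,19),.0),onz(s,(363,11),.0))
print("posta top",onz(s,(385,183),.05),"black",onz(s,(541,133),.1))
```

```text
[296.5 297.  297.  297.5 298.  299.5 299.5 299.5 300.  300.5 301.  301.5
 301.5 302.  302.5 302.5 303.5]
yaw 7.697691 pt 0.6148476 -0.2508882
[306.  306.  306.5 306.5 307.  308.  307.5 308.  308.  308.5 308.5 309.
 309.  309.5 309.5 309.5 310.  310.  310.5]
yaw 4.5862937 pt 0.6239358 0.19993989
287 338 50 111
[0.5869 0.1974 0.1   ]
[0.5869 0.2182 0.1   ]
[0.587  0.1749 0.1   ]
red band front edge [0.65916631 0.262739   0.        ] [0.66750477 0.14317399 0.        ]
posta top [0.48452667 0.11835508 0.05      ] black [ 0.54332718 -0.00949802  0.1       ]
```

Red head is at (0.587, 0.197) with yaw about 4.5°, pulled out about 17 mm already. I'll grip it from above.

```bash
python3 -m inch '[[8.5,[0,0,0],-4.3],[8.5,[3.3,0,0],0],[8.5,[3.3,0,0],0],[8.5,[3.25,0,0],0],[8.5,[0,0,3.0],0],[8.5,[0,0,3.0],0],[8.5,[0,0,3.0],0],[8.5,[0,0,3.0],0],[8.5,[0,0,2.0],0],[8.5,[0,0,1.4],0],[8.5,[0,0,0],0],[8.5,[0,0,0],0]]'
python3 - <<'E'
from cell import ctrl, vision
import cv2
s=vision.snapshot("wrist"); cv2.imwrite("pics/w3.png",s["frame"][:,:,::-1])
E
```

```text
clock: 3.8
tool_pos: [0.5879, 0.1927, 0.2514]
ee_rot: [0.999, 0.037, 0.0, 0.0]
contact_force: [0.4, -0.4, 0.3]
grip_width: 0.0846
grip_force: 0.0
```

View pics/w3.png

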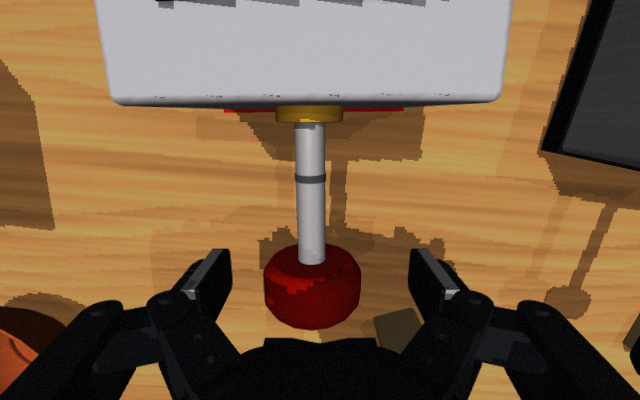

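Head at (312,285) sits between the fingers but about 4 mm left of centre; the box front is square to the tool. Centre, then close.

```bash
python3 -m inch '[[8.5,[0,-0.4,0],0],[4.0,[0,0,0],0],[4.0,[0,0,0],0],[4.0,[0,0,0],0],[4.0,[0,0,0],0],[4.0,[0,0,0],0],[4.0,[0,0,0],0],[4.0,[0,0,0],0]]' 60
```

```text
clock: 4.65
tool_pos: [0.5876, 0.1969, 0.2521]
ee_rot: [0.999, 0.038, 0.001, 0.002]
contact_force: [-1.3, -5.3, 6.0]
grip_width: 0.0416
grip_force: 60.0
```

```bash
python3 -m inch '[[4.0,[-0.5,0,0],0],[4.0,[-0.5,0,0],0],[4.0,[-0.5,0,0],0],[4.0,[-0.5,0,0],0],[4.0,[-0.5,0,0],0],[4.0,[-0.5,0,0],0],[4.0,[0,0,0],0]]'; python3 -m inch '[[4.0,[-0.4,0,0],0],[4.0,[-0.4,0,0],0],[4.0,[-0.2,0,0],0],[4.0,[0,0,0],0]]'
```

```text
clock: 5.35
tool_pos: [0.5576, 0.1945, 0.252]
ee_rot: [0.999, 0.038, 0.001, 0.002]
contact_force: [0.1, -6.3, 4.7]
grip_width: 0.0421
grip_force: 61.1
clock: 5.75
tool_pos: [0.5504, 0.1937, 0.2522]
ee_rot: [0.999, 0.038, 0.009, 0.001]
contact_force: [16.1, -4.4, -8.6]
grip_width: 0.0412
grip_force: 62.2
```

```bash
python3 -m inch '[[4.0,[-0.3,0,0],0],[4.0,[-0.2,0,0],0],[4.0,[0,0,0],0]]'
```

```text
clock: 6.05
tool_pos: [0.5433, 0.1933, 0.252]
ee_rot: [0.999, 0.038, 0.002, 0.002]
contact_force: [-1.0, -7.1, 5.9]
grip_width: 0.0419
grip_force: 64.1
```

```bash
python3 -m inch '[[4.0,[-0.2,0,0],0],[4.0,[-0.2,0,0],0],[4.0,[0,0,0],0]]'
python3 - <<'E'
from cell import ctrl, vision
import cv2
s=vision.snapshot("wrist"); cv2.imwrite("pics/w4.png",s["frame"][:,:,::-1])
E
```

```text
clock: 6.35
tool_pos: [0.5401, 0.193, 0.2522]
ee_rot: [0.999, 0.038, 0.005, 0.002]
contact_force: [7.9, -5.9, -0.5]
grip_width: 0.0416
grip_force: 63.5
```

View pics/w4.png

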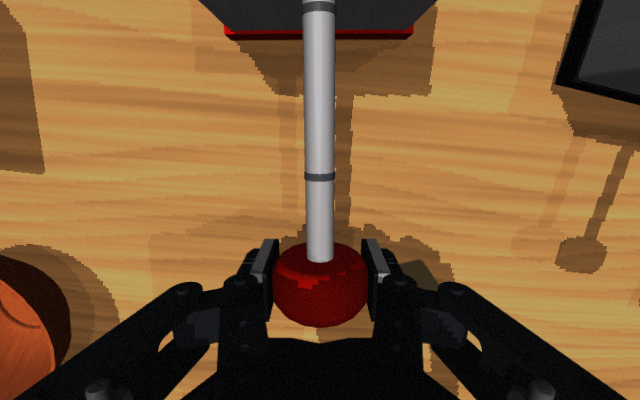

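The red head at (320,283) is held firmly and the stem has moved well out. I'll pull a few mm more to confirm the stop.

```bash
python3 -m inch '[[4.0,[-0.2,0,0],0],[4.0,[-0.2,0,0],0],[4.0,[0,0,0],0]]'; python3 -m inch '[[4.0,[-0.2,0,0],0],[4.0,[-0.2,0,0],0],[4.0,[0,0,0],0]]'
```

```text
clock: 6.7
tool_pos: [0.5381, 0.1927, 0.2523]
ee_rot: [0.999, 0.038, 0.011, 0.001]
contact_force: [20.0, -3.5, -10.6]
grip_width: 0.0416
grip_force: 62.7
clock: 7.0
tool_pos: [0.5362, 0.1924, 0.2524]
ee_rot: [0.999, 0.038, 0.017, 0.0]
contact_force: [32.7, -1.8, -21.1]
grip_width: 0.0415
grip_force: 64.0
```

Force rises to 33 N without motion, so it is at the stop. Relax, release and lift.

```bash
python3 -m inch '[[4.0,[0.3,0,0],0],[4.0,[0.3,0,0],0],[4.0,[0,0,0],0],[8.5,[0,0,0],0],[8.5,[0,0,0],0],[8.5,[0,0,0],0],[8.5,[0,0,0],0],[8.5,[0,0,0],0],[8.5,[0,0,-2],0],[8.5,[0,0,-4],0],[8.5,[0,0,-4],0],[8.5,[0,0,-4],0],[8.5,[-2,0,0],0],[8.5,[-2.5,0,0],0],[8.5,[0,0,0],0]]'
python3 - <<'E'
from cell import ctrl, vision
from h import *
s=vision.snapshot("wrist"); cv2.imwrite("pics/w5.png",s["frame"][:,:,::-1])
f=s["frame"].astype(int);m=(f[...,0]>80)&(f[...,1]<60);
c,st=comp(m,(310,110));print(c,st,onz(s,c,.1))
t=vision.snapshot("top");f=t["frame"].astype(int);m=(f[...,0]>90)&(f[...,1]<60)
c,st=comp(m,(169,218));print(c,st,onz(t,c,.1))
E
```

```text
clock: 8.5
tool_pos: [0.4892, 0.1908, 0.3907]
ee_rot: [0.999, 0.038, -0.001, -0.0]
contact_force: [-0.0, 0.2, -0.3]
grip_width: 0.0847
grip_force: 0.0
[321.43595506 137.75355805] [ 297  123   50   32 1335] [0.53859071 0.19364508 0.1       ]
[168.83333333 223.5297619 ] [159 218  19  12 168] [0.543795   0.19426004 0.1       ]
```

View pics/w5.png

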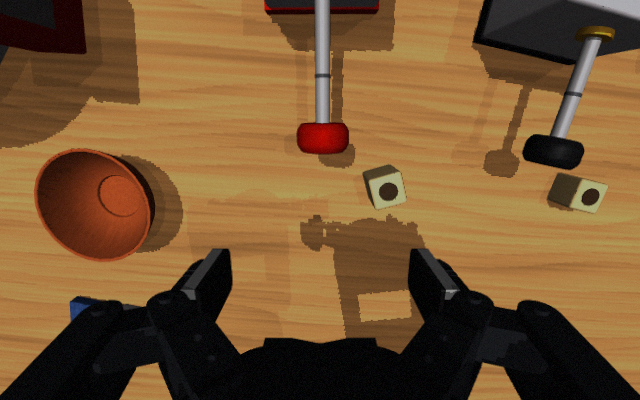

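Red is at x≈0.54, which is 46–48 mm further out, and both posts and black are unmoved. Now go over to white (0.576, -0.256), yaw 7.7°.

```bash
python3 -m inch '[[8.5,[0,0,0],-3.3],[8.5,[0.24,4.13,0],0],[8.5,[0.24,4.13,0],0],[8.5,[0.24,4.13,0],0],[8.5,[0.24,4.13,0],0],[8.5,[0.24,4.13,0],0],[8.5,[0.24,4.13,0],0],[8.5,[0.24,4.13,0],0],[8.5,[0.24,4.13,0],0],[8.5,[0.24,4.13,0],0],[8.5,[0.24,4.13,0],0],[8.5,[0.24,4.13,0],0],[8.5,[0,0,0],0],[8.5,[0,0,3],0],[8.5,[0,0,3],0],[8.5,[0,0,0],0]]'
python3 - <<'E'
from cell import ctrl, vision
import cv2
s=vision.snapshot("wrist"); cv2.imwrite("pics/w6.png",s["frame"][:,:,::-1])
E
```

```text
clock: 10.2
tool_pos: [0.5764, -0.2552, 0.3248]
ee_rot: [0.998, 0.066, -0.004, -0.003]
contact_force: [0.3, 0.2, -1.8]
grip_width: 0.0849
grip_force: 0.0
```

View pics/w6.png

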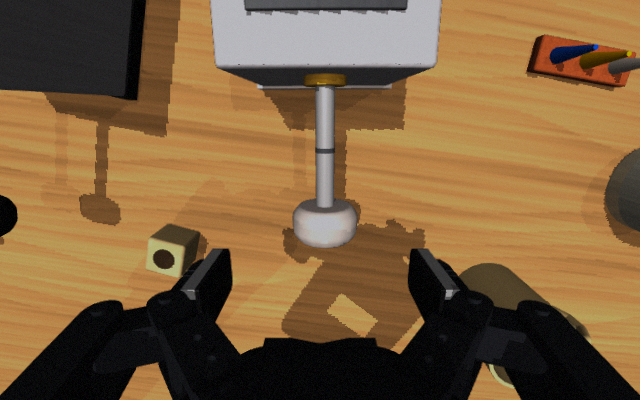

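White head at (325,223), square to the tool and about 3 mm right of centre. The mug and post_b are clear of the fingers' vertical descent.

```bash
python3 -m inch '[[8.5,[0,0.3,2.5],0],[8.5,[0,0,2.5],0],[8.5,[0,0,2.3],0],[8.5,[0,0,0],0],[4.0,[0,0,0],0],[4.0,[0,0,0],0],[4.0,[0,0,0],0],[4.0,[0,0,0],0],[4.0,[0,0,0],0],[4.0,[0,0,0],0],[4.0,[0,0,0],0]]' 60; python3 -m inch '[[4.0,[0.5,0,0],0],[4.0,[0.5,0,0],0],[4.0,[0.5,0,0],0],[4.0,[0.5,0,0],0],[4.0,[0,0,0],0]]'
```

```text
clock: 11.35
tool_pos: [0.5787, -0.2576, 0.2613]
ee_rot: [0.998, 0.065, 0.001, -0.003]
contact_force: [-1.9, 8.5, 9.4]
grip_width: 0.0414
grip_force: 59.3
clock: 11.85
tool_pos: [0.5979, -0.2552, 0.2612]
ee_rot: [0.998, 0.066, -0.002, -0.003]
contact_force: [-7.6, 7.5, 11.0]
grip_width: 0.0412
grip_force: 59.5
```

```bash
python3 -m inch '[[4.0,[0.4,0,0],0],[4.0,[0.3,0,0],0],[4.0,[0,0,0],0]]';python3 -m inch '[[4.0,[0.3,0,0],0],[4.0,[0.2,0,0],0],[4.0,[0,0,0],0]]'
```

```text
clock: 12.15
tool_pos: [0.6046, -0.2543, 0.2613]
ee_rot: [0.998, 0.065, -0.001, -0.003]
contact_force: [-3.3, 8.9, 10.1]
grip_width: 0.041
grip_force: 59.3
clock: 12.45
tool_pos: [0.6098, -0.2535, 0.2613]
ee_rot: [0.998, 0.066, -0.001, -0.003]
contact_force: [-6.9, 8.5, 11.6]
grip_width: 0.0419
grip_force: 59.9
```

```bash
python3 -m inch '[[4.0,[0.3,0,0],0],[4.0,[0.2,0,0],0],[4.0,[0,0,0],0]]'
```

```text
clock: 12.75
tool_pos: [0.6123, -0.2536, 0.2611]
ee_rot: [0.998, 0.066, -0.008, -0.004]
contact_force: [-20.9, 7.9, 18.5]
grip_width: 0.0416
grip_force: 60.6
```

```bash
python3 -m inch '[[4.0,[0.2,0,0],0],[4.0,[0.1,0,0],0],[4.0,[0,0,0],0]]'
python3 - <<'E'
from cell import ctrl, vision
import cv2
s=vision.snapshot("wrist"); cv2.imwrite("pics/w7.png",s["frame"][:,:,::-1])
E
```

```text
clock: 13.05
tool_pos: [0.6137, -0.2537, 0.261]
ee_rot: [0.998, 0.067, -0.012, -0.004]
contact_force: [-29.0, 7.4, 23.0]
grip_width: 0.0417
grip_force: 60.9
```

View pics/w7.png

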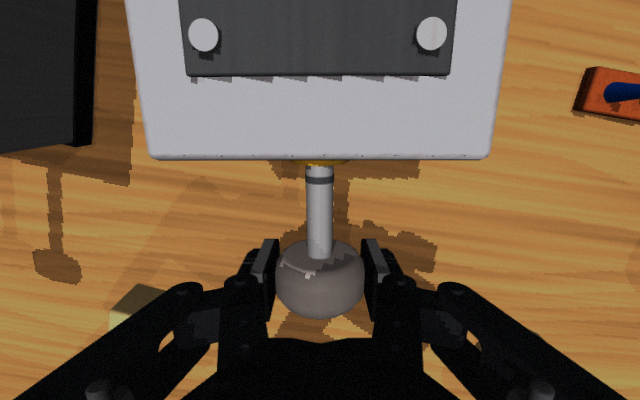

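White is pushed against its stop (29 N): the stem ring is now at the box (320,180) and the bare stem is about 50 mm. Relax, release, lift away and verify.

```bash
python3 -m inch '[[4.0,[-0.3,0,0],0],[4.0,[-0.2,0,0],0],[4.0,[0,0,0],0],[8.5,[0,0,0],0],[8.5,[0,0,0],0],[8.5,[0,0,0],0],[8.5,[0,0,0],0],[8.5,[0,0,0],0],[8.5,[0,0,-2],0],[8.5,[0,0,-4],0],[8.5,[0,0,-4],0],[8.5,[0,0,-4],0],[8.5,[-4,0,0],0],[8.5,[-4,0,0],0],[8.5,[-4,0,0],0],[8.5,[0,0,0],0]]'
python3 - <<'E'
from cell import ctrl, vision
from h import *
w=vision.snapshot("wrist");t=vision.snapshot("top")
cv2.imwrite("pics/t8.png",t["frame"][:,:,::-1])
f=w["frame"].astype(int);mx,mn=f.max(2),f.min(2);m=(mn>95)&(mx-mn<40);m=cv2.morphologyEx(m.astype(np.uint8),cv2.MORPH_OPEN,np.ones((17,17)))
n,l,st,c=cv2.connectedComponentsWithStats(m)
for i in range(1,n):print(st[i],onz(w,c[i],.1).round(4))
f=t["frame"].astype(int);m=(f[...,0]>90)&(f[...,1]<60)
c,st=comp(m,(169,223));print("red",c,onz(t,c,.1))
m=f.max(2)<48;m[:205]=0;m[236:]=0;c,st=comp(m,(264,221));print("black",c,st,onz(t,c,.1))
E
```

```text
clock: 14.7
tool_pos: [0.4904, -0.2705, 0.3967]
ee_rot: [0.998, 0.065, -0.001, -0.001]
contact_force: [-0.2, -0.1, 0.1]
grip_width: 0.0852
grip_force: 0.0
[ 293   34   48   32 1427] [ 0.6077 -0.2515  0.1   ]
[627  80  13  44 525] [ 0.6068 -0.5298  0.1   ]
red [168.85483871 223.94623656] [0.54290608 0.19417798 0.1       ]
black [264.50549451 221.43956044] [255 215  20  13 182] [ 0.5446313  -0.00859457  0.1       ]
```

View pics/t8.png

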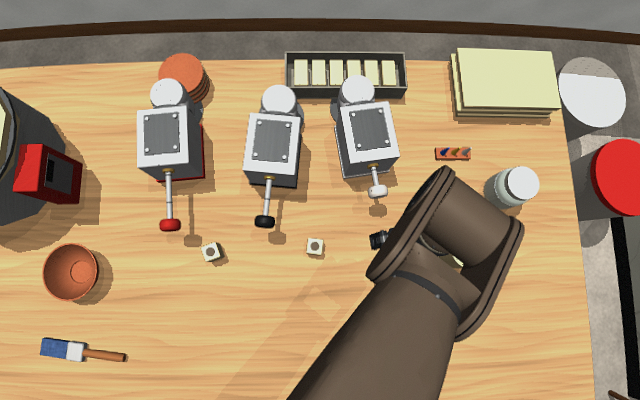

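Top view: red fully out at (169,224), black unchanged at (264,221), white home at (377,190), posts unmoved. Head to box-centre distances are about 190 mm for red (187 expected) and 128 mm for white (127 expected).

```bash
python3 -c "
from cell import workorder
print(workorder.sign_off())"
```

```text
the job is handed in; nothing more can be done
None
```

I pulled the red damper out to its stop, then pushed the white one fully home, and handed the job in at about 15 s. The black knob and both posts measured unmoved; the mug was hidden behind the arm in the last picture, but I never went near it.

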